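Fold the mixer's splash flap shut and run its lever up to second speed

ROBOT

A 6-joint arm with a two-finger parallel gripper is mounted at the origin on the work surface. World frame = base frame: x ahead of the robot, y to its left, z up, the work surface at z = 0. Lengths are in m, angles in rad, forces in N, time in s.
With the tool pointing down it reaches from about 0.425 to 0.95 m from the base axis. Payload 3.5 kg.
Tool frame: the origin (TCP) lies at the very end of the fingers, on their centre line; the grasp point (between the pads) lies 19 mm behind it (bot.grip_depth is the distance from the TCP to the grasp point, in m); z points along the fingers, y is the line along which they close (so a half turn about z gives the same grasp; the last joint's range is limited). The gripper opens to 85 mm and grips with 20 to 120 N. Pads are 22 mm wide; open, the fingers measure 114 mm over their backs; the gripper's body (76 mm by 85 mm) begins 54 mm behind the grasp point. The pads swing forward as they close: fully open they stand 13 mm farther back than shut.
Start: joints at [-1.407, 0.286, 1.577, -0, 1.279, -0.15], TCP at [0.208, -0.642, 0.203] pointing down, gripper open.
Joint ranges: [-2.77, 2.77], [-0.9, 2.22], [0.21, 2.48], [-1.53, 4.67], [0.24, 2.81], [-2.84, 2.84]. Speed limits (rad/s): [2.79, 2.79, 3.14, 3.14, 3.14, 3.14].

INTERFACE

Orientations are given as a unit quaternion [x, y, z, w].
In Python, from plant import bot gives the robot as it stands.
- The arm moves only by the shell command python3 -m creep 'ROWS' [FORCE]. ROWS is JSON, one flat list of numbers, 5 for each row, row after row: the closure, from -1 (fully open) to 1 (shut), then the shift along the tool's x, y, z in mm, then the turn about the tool's z in degrees. In form: [grip, tx, ty, tz, yaw, grip, tx, ty, tz, yaw, ...]. A call has 1 to 12 rows; each row shifts and turns the commanded pose from where the row before left it, along the tool's axes as they then stand; what a row does not reach is not made up. A row lasts 1/8 s, in which the tool goes at most 62.5 mm and 10.7 degrees, less where a joint would pass 70% of its speed; a pose out of reach is approached as far as the arm can. A call is refused whole if a number of a shift passes 62.5 or a number of a turn 10.7, either way. A call with a gripper value outside its range is refused whole. The fingers move at their own pace and stop on an object; FORCE is the grip in N (left out, the last holds). Time passes only in rows, so rows that do not move let the fingers close. It gives the time, the measured TCP pose, the force, the opening and the grip force at its end, in the units of the state.
- bot.state(): the state, without advancing time (a new reading comes with each control period).
- bot.grab_frame(name): name is "scene" or "top" or "wrist"; returns a dict with "img" (420x560x3 uint8, red, green, blue), "z_map" (420x560 float32, m along the optical axis (not along the pixel's ray), 0 where there is no reading), "camera_matrix" (3x3 intrinsics, pixels), "k1" (the pictures are not rectified: a ray, as slopes to the right and down, at radius r is drawn at 1 + k1 r^2 times it, then the intrinsics apply), "R" (3x3) and "t" (3): a world point X has camera coordinates R X + t; the wrist camera has in their place "tool_from_camera" (4x4, takes a point from camera to tool coordinates, whose origin is the TCP and whose axes are the flange's). Camera axes: x right, y down, z forward; pixel columns grow to the right and rows downward; lengths in m; the calibration is good to about 2 mm. A picture is of the moment at which its call begins: read the wrist's pose just before it.
- bot.sign_off(): hands the job in; it is judged then, once.
The state is a dict: "clock": time; "q": joint angles; "joint_vel": joint speeds; "joint_efforts": joint torques, N m; "ee_pos": TCP position; "tool_rot": TCP orientation; "wrist_force": force on the tool from outside, world axes, zero at the start; "ft_torque": the same for the moment, N m; "finger_gap": opening from 0.0 (shut) to 1.0 (fully open); "grasp_force": force on a finger pad.
Only numpy, scipy, OpenCV 4.12 (cv2) and the standard library are available. Lean on these libraries where they do the work, as an engineer would, in place of code of your own. Each camera call takes 0.05 s, during which the arm holds its last target. There are 200 camera calls.

TASK

Start the mixer on second speed: first fold its raised splash flap forward over the bowl until it snaps shut, and only then take the speed lever out of off and through the zigzag gate, past first, to the second-speed slot (the one with two pips), fully home at the end of that slot. Do not let it run on towards third speed, and leave everything else on the worktop where it stands.

Things in the scene. Friction and masses are not known exactly. Their poses are not given: they have to be found in the camera images.
- mixer: Low cream kitchen mixer, fixed, 270 mm deep (x), 400 mm wide (y). Origin: centre of its underside, on the worktop; x points to its back (away from its front, the robot's side), y to its left, z up. Left: steel bowl, 104 mm radius, axis at x 20, y 85 mm, rim 185 mm up. Right: control tower (y -198 to -56 mm), flat top 186 mm up. All but the raised flap and lever is below 206 mm.
- gate (a point): Centre, on the upper face, of the 104 x 64 mm aluminium gate plate on the control tower, 192 mm up; axes as the mixer's. One zigzag slot, 14 mm wide, takes the 9 mm lever stem. Four rest places 22 mm apart from front to back, in lanes 9 mm right and left of the centre line by turns: off (bar mark) front right, first (1 pip) left, second (2 pips) right, third (3 pips) back left.
- second_speed (a point): Second-speed rest place in the slot, on the plate's upper face, 11 mm behind and 9 mm right of gate; axes as the mixer's. From any rest place the way on to the next speed is straight sideways into the other lane, then straight back along it until a tooth of the plate ends the lane: that end is the next rest place.
- lever_knob (a point): Centre of the lever's black ball knob, 28 mm diameter. The lever tilts about a pivot 112 mm below the plate, 170 mm from the knob centre. Knob relative to gate (x, y, z mm): off -49 -14 50; corner -49 14 50; first -17 14 56; corner -17 -14 56; second 17 -14 56; third 49 14 50. Play about 4 mm each way. Starts in off; moves with about 1.2 N and stays where left.
- lever_fore (a joint): Lever's tilt from front to back, rad: 0 upright, positive to the back (mixer +x). Off -0.29, first -0.10, second +0.10, third +0.29.
- lever_side (a joint): Lever's sideways tilt, rad: 0 upright, positive to the mixer's left (+y). Left lane +0.082, right lane -0.082.
- flap (a joint): Opening angle of the flap, rad: 0 shut flat on the front half of the bowl, 1.95 fully open (as it starts), leaning back past upright. Its spring hinge snaps over centre: above about 1.2 it springs back open, below that it swings shut by itself and stays shut. About 2 N on the tab, from behind towards the front, takes it over.
- flap_tab (a point): Middle of the thumb tab (50 mm wide, 10 mm thick) on the rim of the flap, 121 mm from the hinge line; the tab ends 133 mm from it. The flap is a white half disc of 108 mm radius, 6 mm thick. With the flap open the point is about 309 mm above the worktop and 43 mm behind the hinge line; room behind it is clear.
- flap_hinge (a point): Middle of the flap's hinge line, which crosses the middle of the bowl along the mixer's y, 194.5 mm above the worktop; axes as the mixer's. Behind it the bowl is covered by a fixed half lid. A sprung strut beside the bowl, 118 mm to its right, works the snap.
- mug: Amber glass mug, 82 mm wide, 88 mm high, right of the mixer; origin at the centre of its foot. Bystander.
- jar: White jar with wooden cap, 84 mm wide, 130 mm high, right of the mixer; origin at its foot. Bystander.
- candle: Candle in a glass, 66 mm wide, 75 mm high, left of the mixer; origin at its foot. Bystander.
- cup: Steel cup, 76 mm wide, 55 mm high, left of the mixer; origin at its foot. Bystander.
- oil: Green oil bottle, 64 mm wide, 230 mm high, behind the mixer; origin at its foot. Bystander.
- salt: Wooden salt mill, 52 mm wide, 96 mm high, behind the mixer; origin at its foot. Bystander.

How it is judged:
On the way, in this order (a step that is already met when the one before it is completed fails the run):
1. the flap is shut while the lever is still in off (value of joint flap below 0.06 rad and x of lever_knob in the frame of gate below -0.035 m and y of lever_knob in the frame of gate below 0 m), for 0.2 s.
2. the lever is at first speed (x of lever_knob in the frame of gate between -0.027 and -0.007 m), for 0.02 s.
3. the lever is home in the second-speed slot (x of lever_knob in the frame of gate between 0.01 and 0.027 m and y of lever_knob in the frame of gate below -0.006 m), for 0.2 s.
At the end, for the whole second after the job is handed in: The flap is shut (within 0.06 rad), the lever stands in the second-speed slot, in the right-hand lane with its knob 10 to 27 mm behind the gate's centre and at least 6 mm right of its centre line, at rest and released, and the bystanders have moved 25 mm at most (all of step 3 and value of joint flap below 0.06 rad and velocity of joint each of flap, lever_fore below 0.05 rad/s); the robot touches nothing.
It fails at once if the lever leaves off while the flap is not shut (value of joint flap above 0.1 rad and (x of lever_knob in the frame of gate above -0.035 m or y of lever_knob in the frame of gate above 0 m)).
It fails at once if the lever runs on past second speed towards third (x of lever_knob in the frame of gate above 0.032 m).
It fails at once if a bystander is pushed more than 25 mm (distance of any of mug, jar, candle, cup, oil, salt from where it was at the start of the episode above 0.025 m).
It also fails if it takes over 51 s, if anything falls off the work surface, if the arm or the gripper's body presses on something with over 40 N, if the wrist force passes 120 N, or if a joint passes its speed limit or range.

## Working session

There is one attempt and no reset: what is moved stays moved. The work goes in short steps, Python scripts to look and compute and a shell command to move; the robot and the scene stay as the last step left them, time stands still between calls to the robot, and variables do not carry over. Pictures are saved under pics/ and viewed, at most 10 in all, crops included, and the job is handed in when it is done.

```bash
mkdir -p pics
cat > h.py <<'E'
import numpy as np,cv2
from plant import bot
from scipy.spatial.transform import Rotation as Ro
def cloud(f,R=None,t=None):
    K=f["camera_matrix"];z=f["z_map"];h,w=z.shape
    u,v=np.meshgrid(np.arange(w),np.arange(h))
    D=np.array([f["k1"],0,0,0,0])
    p=cv2.undistortPoints(np.stack([u,v],-1).reshape(-1,1,2).astype(float),K,D).reshape(h,w,2)
    c=np.dstack([p[...,0]*z,p[...,1]*z,z]).astype(float)
    if "R" in f: return (c-f["t"])@f["R"]
    s=f["_s"];T=f["tool_from_camera"]
    c=c@T[:3,:3].T+T[:3,3]
    return c@Ro.from_quat(s["tool_rot"]).as_matrix().T+s["ee_pos"]
def grab(n):
    s=bot.state();f=bot.grab_frame(n);f["_s"]=s;return f
def save(f,name): cv2.imwrite("pics/"+name,f["img"][...,::-1])
E
python3 - <<'E'
from h import *
s=bot.state();print({k:np.round(v,3).tolist() for k,v in s.items()})
a=grab("scene");b=grab("top");
cv2.imwrite("pics/a.png",a["img"][...,::-1]);cv2.imwrite("pics/b.png",b["img"][...,::-1])
np.savez("ab.npz",ac=cloud(a),bc=cloud(b),ai=a["img"],bi=b["img"])
for f in(a,b):print(f["R"].round(3).tolist(),f["t"],(-f["R"].T@f["t"]).round(3),f["camera_matrix"].tolist(),f["k1"])
E
```

```text
{'clock': 0.0, 'q': [-1.407, 0.287, 1.578, -0.0, 1.279, -0.15], 'joint_vel': [0.002, 0.001, 0.0, -0.002, -0.0, 0.0], 'joint_efforts': [-0.001, -40.598, -29.263, -0.0, 0.006, 0.0], 'ee_pos': [0.208, -0.641, 0.202], 'tool_rot': [0.988, 0.156, -0.0, -0.001], 'wrist_force': [-0.093, -0.657, -0.387], 'ft_torque': [-0.01, 0.026, 0.008], 'grasp_force': 0.0, 'finger_gap': 1.002}
[[0.693, 0.721, 0.015], [0.551, -0.516, -0.655], [-0.465, 0.462, -0.755]] [-0.40856564 -0.17228057  1.51584163] [ 1.082 -0.495  1.038] [[464.9831102322053, 0.0, 290.5090436304277], [0.0, 464.9831102322053, 208.21921617908498], [0.0, 0.0, 1.0]] -0.16062350059791855
[[-0.022, -1.0, 0.008], [-0.997, 0.021, -0.074], [0.074, -0.009, -0.997]] [0.02661423 0.57892408 1.39466691] [0.474 0.027 1.434] [[463.9083057220464, 0.0, 277.95414197120124], [0.0, 463.9083057220464, 209.11904494868156], [0.0, 0.0, 1.0]] -0.08932388844845364
```

View pics/a.png

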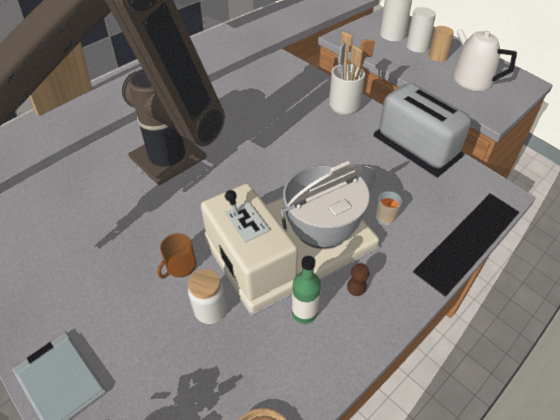

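View pics/b.png

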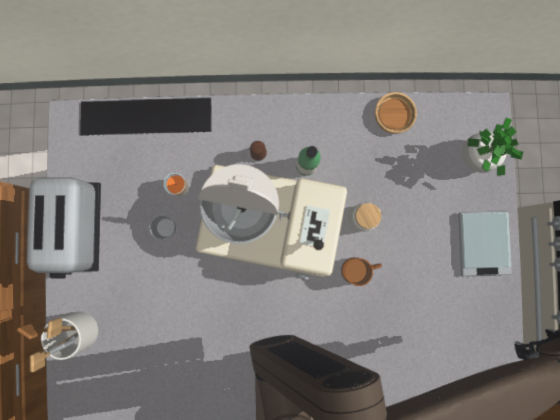

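The top view shows the knob at about (318,244), the gate plate at (313,226), the flap tab at about (240,180), and the mixer yawed a little. Next I measure these.

```bash
python3 - <<'E'
from h import *
d=np.load("ab.npz")
for n in"ab":
    c=d[n+"c"];im=d[n+"i"].astype(int);hsv=cv2.cvtColor(d[n+"i"],cv2.COLOR_RGB2HSV).astype(int)
    ok=(c[...,0]>.3)&(c[...,0]<.8)&(abs(c[...,1])<.35)
    def comp(m,lab):
        nn,L,S,C=cv2.connectedComponentsWithStats(m.astype(np.uint8))
        for i in np.argsort(-S[1:,4])[:2]+1:
            if S[i,4]<15: continue
            p=c[L==i];r=cv2.minAreaRect((p[:,:2]*1000).astype(np.float32))
            print(n,lab,S[i,4],C[i].round(),"med",np.median(p,0).round(4),"lo",p.min(0).round(3),"hi",p.max(0).round(3),"rect",np.round(r[0],1),np.round(r[1],1),round(r[2],1))
    comp(ok&(abs(c[...,2]-.187)<.008)&(hsv[...,1]>25)&(im[...,0]>150),"cream top")
    comp(ok&(abs(c[...,2]-.192)<.006)&(hsv[...,1]<28)&(im.min(-1)>100)&(c[...,1]<0.03),"plate")
    comp(ok&(c[...,2]>.215)&(im.max(-1)<60)&(c[...,1]<0.05),"knob")
    comp(ok&(c[...,2]>.215)&(im.min(-1)>120),"flap")
    comp(ok&(c[...,2]>.295)&(im.min(-1)>120),"flaptop")
    f=ok&(c[...,2]>.21)&(im.min(-1)>120)
E
cat > crop.py <<'E'
import cv2
a=cv2.imread("pics/a.png")[140:340,140:420];b=cv2.imread("pics/b.png")[130:290,140:400]
cv2.imwrite("pics/c.png",cv2.resize(a,None,fx=2.8,fy=2.8,interpolation=2))
cv2.imwrite("pics/d.png",cv2.resize(b,None,fx=3,fy=3,interpolation=2))
E
python3 crop.py
```

```text
a cream top 2886 [250. 234.] med [ 0.5712 -0.1049  0.1853] lo [ 0.389 -0.17   0.179] hi [ 0.652 -0.006  0.192] rect [518.9 -83.1] [134.4 247.3] 78.3
a cream top 245 [242. 193.] med [ 0.4382 -0.028   0.1855] lo [ 0.407 -0.062  0.18 ] hi [0.468 0.006 0.189] rect [440.3 -25.5] [47.3 73.6] 61.2
a plate 760 [247. 222.] med [ 0.5241 -0.0849  0.1915] lo [ 0.461 -0.123  0.186] hi [ 0.575 -0.037  0.198] rect [517.1 -79.4] [ 67.7 111.6] 78.0
a plate 177 [298. 215.] med [0.5894 0.0219 0.1915] lo [ 0.548 -0.001  0.186] hi [0.637 0.03  0.198] rect [590.6  25. ] [91.  28.5] 19.1
a knob 146 [308. 262.] med [ 0.7181 -0.0781  0.2295] lo [ 0.703 -0.09   0.219] hi [ 0.731 -0.061  0.233] rect [717.  -76.5] [25.7 27.5] 28.5
a knob 97 [231. 196.] med [ 0.4777 -0.0874  0.2508] lo [ 0.464 -0.097  0.226] hi [ 0.484 -0.074  0.258] rect [474.3 -86.2] [21.5 20.2] 62.4
a flap 383 [325. 179.] med [0.6056 0.0909 0.267 ] lo [0.561 0.018 0.216] hi [0.635 0.181 0.324] rect [606.9  94.5] [169.9  37.2] 70.6
a flaptop 103 [338. 167.] med [0.6243 0.1073 0.3191] lo [0.61  0.088 0.298] hi [0.635 0.137 0.324] rect [624.7 11
[... 420 characters left out ...]
 22.9] [10.8 64.7] 88.8
b knob 73 [311. 152.] med [ 0.7135 -0.0743  0.2296] lo [ 0.702 -0.085  0.224] hi [ 0.727 -0.063  0.236] rect [714.2 -74.3] [21.5 25. ] 88.9
b knob 19 [316. 244.] med [ 0.4712 -0.0783  0.2542] lo [ 0.463 -0.083  0.248] hi [0.479 0.027 1.434] rect [472.3 -28.1] [111.1  15.3] 88.7
b flap 196 [251. 191.] med [0.6078 0.0873 0.2934] lo [0.562 0.021 0.221] hi [0.633 0.137 0.329] rect [602.6  74.9] [132.9  20.1] 61.8
b flap 42 [216. 186.] med [0.6217 0.1687 0.2815] lo [0.618 0.141 0.246] hi [0.625 0.208 0.296] rect [621.7 174.8] [ 6.8 67.2] 1.1
b flaptop 93 [238. 183.] med [0.6226 0.1102 0.3194] lo [0.607 0.09  0.296] hi [0.633 0.137 0.329] rect [623.  112.1] [48.7 16.1] 68.3
```

View pics/d.png

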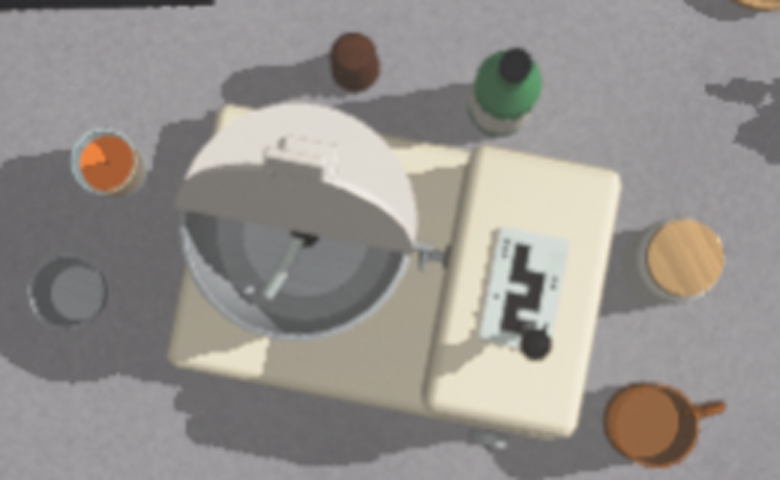

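View pics/c.png

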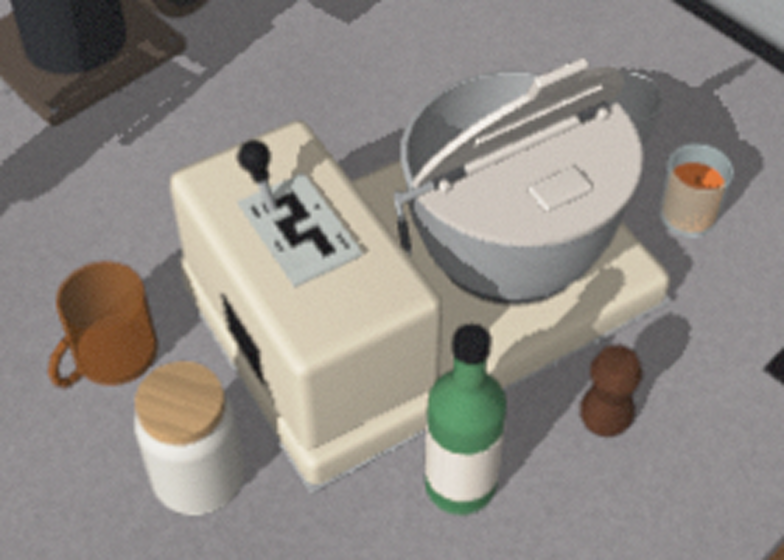

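The mixer's yaw is about -12.1° and the gate is at about (0.518,-0.080). The pictures show the knob in off at the front right and the flap tab up at about (0.624,0.112). I'll lift, align with the mixer and shut the fingers.

```bash
python3 -m creep '[1,0,0,-50,10, 1,0,0,-50,10, 1,0,0,-50,10, 1,0,0,-50,0, 1,0,0,0,0]' 20
python3 -m creep '[1,15,-41,0,0, 1,15,-41,0,0, 1,15,-41,0,0, 1,15,-41,0,0, 1,15,-41,0,0, 1,15,-41,0,0, 1,15,-41,0,0, 1,15,-41,0,0, 1,15,-41,0,0, 1,15,-41,0,0, 1,0,0,0,0]'
```

```text
clock: 0.72
ee_pos: [0.2086, -0.6432, 0.41]
tool_rot: [0.994, -0.105, 0.001, 0.005]
wrist_force: [0.2, 0.7, 0.1]
finger_gap: 0.001
grasp_force: 0.0
clock: 2.1
ee_pos: [0.4412, -0.2699, 0.4018]
tool_rot: [0.995, -0.103, -0.001, -0.001]
wrist_force: [-0.9, -0.4, 0.7]
finger_gap: -0.0
grasp_force: 0.0
```

```bash
python3 -m creep '[1,15,-41,0,0, 1,15,-41,0,0, 1,15,-41,0,0, 1,15,-41,0,0, 1,15,-41,0,0, 1,15,-41,0,0, 1,15,-41,0,0, 1,15,-41,0,0, 1,15,-41,0,0, 1,15,-41,0,0, 1,0,0,0,0]'
python3 -m creep '[1,0,0,30,0, 1,0,0,30,0, 1,0,0,30,0, 1,0,0,25,0, 1,0,0,0,0]'
python3 - <<'E'
from h import *
f=grab("scene");save(f,"e.png")
E
```

```text
clock: 3.48
ee_pos: [0.6732, 0.0986, 0.4002]
tool_rot: [0.995, -0.104, -0.002, 0.0]
wrist_force: [-0.1, -1.2, -1.0]
finger_gap: 0.0
grasp_force: 0.0
clock: 4.1
ee_pos: [0.6708, 0.0956, 0.2845]
tool_rot: [0.994, -0.106, -0.004, 0.001]
wrist_force: [-0.1, -0.5, -0.2]
finger_gap: -0.002
grasp_force: 0.0
```

View pics/e.png

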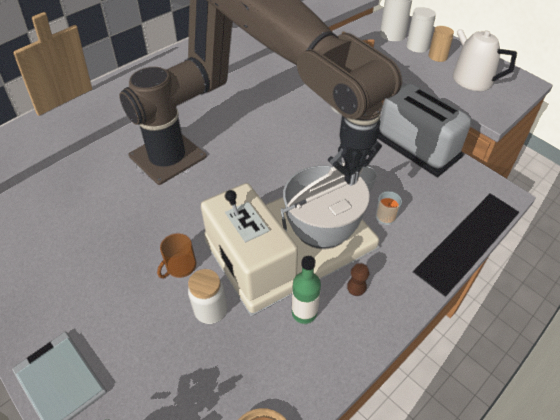

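The closed fingers are behind the flap (about 352,175), and the way to the front is clear. Pushing forward.

```bash
python3 -m creep '[1,-15,0,0,0, 1,-15,0,0,0, 1,-15,0,0,0, 1,-12,0,0,0, 1,-12,0,0,0, 1,-12,0,0,0]'
python3 -m creep '[1,-12,0,0,0, 1,-12,0,0,0, 1,-12,0,0,0, 1,-12,0,0,0, 1,-12,0,0,0, 1,0,0,0,0, 1,0,0,0,0]'
python3 - <<'E'
from h import *
f=grab("scene");save(f,"f.png")
c=cloud(f);im=f["img"]
m=(c[...,0]>.4)&(c[...,0]<.7)&(c[...,1]>.02)&(c[...,1]<.2)&(im.min(-1)>120)&(c[...,2]>.15)
print(m.sum(),np.percentile(c[m],[0,5,50,95,100],axis=0).round(3))
E
```

```text
clock: 4.9
ee_pos: [0.5967, 0.1141, 0.2982]
tool_rot: [0.994, -0.105, 0.009, -0.0]
wrist_force: [1.9, -2.1, 18.0]
finger_gap: 0.001
grasp_force: 7.0
clock: 5.78
ee_pos: [0.5347, 0.1269, 0.2883]
tool_rot: [0.995, -0.105, -0.0, 0.0]
wrist_force: [0.8, -0.8, 0.5]
finger_gap: -0.002
grasp_force: 0.0
5184 [[0.459 0.02  0.15 ]
 [0.492 0.029 0.172]
 [0.58  0.108 0.197]
 [0.673 0.186 0.242]
 [0.692 0.2   0.514]]
```

View pics/f.png

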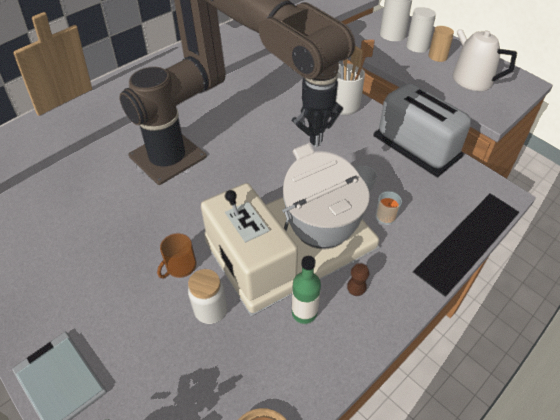

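The flap lies flat and shut (about 325,185; lid height about 0.197), and the knob is still in off (230,196). Now I go above the knob and open the fingers.

```bash
python3 -m creep '[-1,0,0,-40,0, -1,0,0,-40,0, -1,0,30,-30,0, -1,-4,38,0,0, -1,-4,38,0,0, -1,-4,38,0,0, -1,-4,38,0,0, -1,-4,38,0,0, -1,0,0,0,0, -1,0,0,0,0]' 20
python3 - <<'E'
from h import *
G=np.array([.5185,-.0805,0]);a=np.radians(-12.1);R=np.array([[np.cos(a),-np.sin(a),0],[np.sin(a),np.cos(a),0],[0,0,1]])
for n in("wrist","scene","top"):
    f=grab(n);save(f,"g_%s.png"%n);c=cloud(f);im=f["img"];p=(c-G)@R
    m=(im.max(-1)<70)&(f["z_map"]>0)&(abs(p[...,0]+.05)<.03)&(abs(p[...,1]+.014)<.03)&(p[...,2]>.225)&(p[...,2]<.27)
    q=p[m];print(n,m.sum())
    if m.sum()>20:
        A=np.c_[2*q,np.ones(len(q))];x=np.linalg.lstsq(np.c_[2*q,],(q**2).sum(1),rcond=None)[0]
        s=np.linalg.lstsq(A,(q**2).sum(1),rcond=None)[0];print("sphere",s[:3].round(4),np.sqrt(s[3]+s[:3]@s[:3]).round(4),"ext",q.min(0).round(4),q.max(0).round(4))
    pm=(abs(p[...,2]-.192)<.005)&(np.abs(p[...,0])<.07)&(np.abs(p[...,1])<.05)&(np.ptp(im.astype(int),axis=-1)<22)&(im.min(-1)>90)
    if pm.sum()>50:print("plate",pm.sum(),cv2.minAreaRect((p[pm][:,:2]*1000).astype(np.float32)))
print(((bot.state()["ee_pos"]-G)@R).round(4))
E
```

```text
clock: 7.08
ee_pos: [0.4696, -0.0839, 0.3985]
tool_rot: [0.994, -0.105, 0.0, -0.0]
wrist_force: [0.8, -0.3, -0.0]
finger_gap: 1.003
grasp_force: 0.0
wrist 455
sphere [-0.0457 -0.0149  0.2408] 0.0153 ext [-0.0562 -0.0252  0.2258] [-0.0317 -0.0024  0.2582]
plate 3561 ((-8.285541534423828, 4.112720489501953), (122.275390625, 74.1889877319336), 0.08612553775310516)
scene 109
sphere [-0.0467 -0.0134  0.241 ] 0.0149 ext [-0.0554 -0.0262  0.2259] [-0.0321 -0.0024  0.2595]
plate 762 ((-5.493175506591797, 7.215045928955078), (80.03147888183594, 119.21905517578125), 89.61473083496094)
top 0
plate 264 ((14.8514404296875, -0.184173583984375), (67.28227233886719, 79.00975036621094), 89.38333892822266)
[-0.0472 -0.013   0.3984]
```

View pics/g_wrist.png

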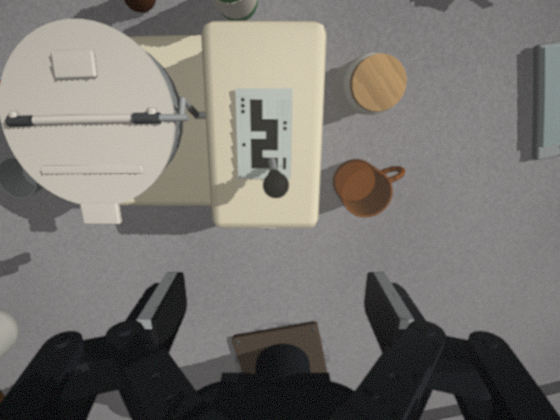

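The wrist view shows the flap shut, the knob at (276,183) over the front right of the slot, and the tool centred on it within about 1 mm. Descending and gripping.

```bash
python3 -m creep '[-1,0,0,40,0, -1,0,0,40,0, -1,1,0,40,0, -1,0,0,30,0, -1,0,0,26,0, -1,0,0,0,0]' 20
python3 -m creep '[0,0,0,0,0, 0,0,0,0,0, 0.3,0,0,0,0, 0.5,0,0,0,0, 1,0,0,0,0, 1,0,0,0,0, 1,0,0,0,0]' 20
cat > w.py <<'E'
from h import *
G=np.array([.5185,-.0805,0]);a=np.radians(-12.1);R=np.array([[np.cos(a),-np.sin(a),0],[np.sin(a),np.cos(a),0],[0,0,1]])
s=bot.state();print("tool in gate",((np.array(s["ee_pos"])-G)@R*1000).round(1),"F",(np.array(s["wrist_force"])@R).round(1))
f=grab("scene");c=cloud(f);im=f["img"];p=(c-G)@R
m=(im.max(-1)<70)&(f["z_map"]>0)&(abs(p[...,0])<.07)&(abs(p[...,1])<.04)&(p[...,2]>.225)&(p[...,2]<.265)
if m.sum()>20:
    q=p[m];s=np.linalg.lstsq(np.c_[2*q,np.ones(len(q))],(q**2).sum(1),rcond=None)[0];print(m.sum(),"sphere",s[:3].round(4),np.sqrt(s[3]+s[:3]@s[:3]).round(4))
E
python3 w.py
```

```text
clock: 7.98
ee_pos: [0.469, -0.083, 0.22]
tool_rot: [0.995, -0.104, -0.003, -0.001]
wrist_force: [-0.2, 0.1, 0.5]
finger_gap: 1.001
grasp_force: 0.0
clock: 8.85
ee_pos: [0.4706, -0.0845, 0.223]
tool_rot: [0.994, -0.105, 0.001, 0.0]
wrist_force: [-0.3, -0.8, 3.8]
finger_gap: 0.212
grasp_force: 16.3
tool in gate [-46. -14. 223.] F [-0.1 -0.8  3.8]
104 sphere [-0.0438 -0.0127  0.2461] 0.0133
```

Run:
```python
from h import *
f=grab("scene");i=f["img"][130:270,170:310,::-1]
w=grab("wrist")["img"][140:420,100:460,::-1]
cv2.imwrite("pics/h.png",np.hstack([cv2.resize(i,(400,400),interpolation=2),cv2.resize(w,(400,311))[:, :] if 0 else cv2.resize(w,(400,400))]))
```

```text
(no output)
```

View pics/h.png

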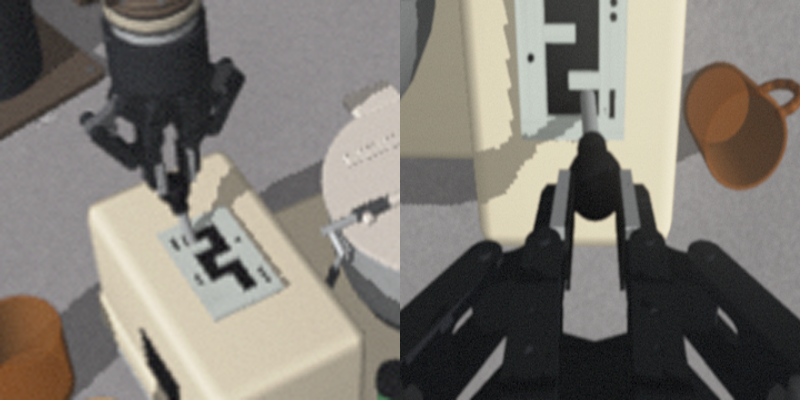

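The pads hold the knob squarely (right half, about 597,180), and the stem is still in off. Sideways to the left lane.

```bash
python3 -m creep '[1,0,-7,0,0, 1,0,-7,0,0, 1,0,-7,0,0, 1,0,-7,0,0, 1,0,0,0,0]' 30; python3 w.py
```

```text
clock: 9.62
ee_pos: [0.4778, -0.0567, 0.2275]
tool_rot: [0.995, -0.104, 0.003, 0.0]
wrist_force: [-3.5, 1.9, 16.8]
finger_gap: 0.006
grasp_force: 8.7
tool in gate [-44.8  14.7 227.5] F [-3.8  1.2 16.8]
74 sphere [-0.0436  0.0111  0.243 ] 0.0112
```

Run:
```python
from h import *
f=grab("scene");i=f["img"][130:270,170:310,::-1]
w=grab("wrist")["img"][140:420,100:460,::-1]
cv2.imwrite("pics/i.png",np.hstack([cv2.resize(i,(400,400),interpolation=2),cv2.resize(w,(400,400))]))
```

```text
(no output)
```

View pics/i.png

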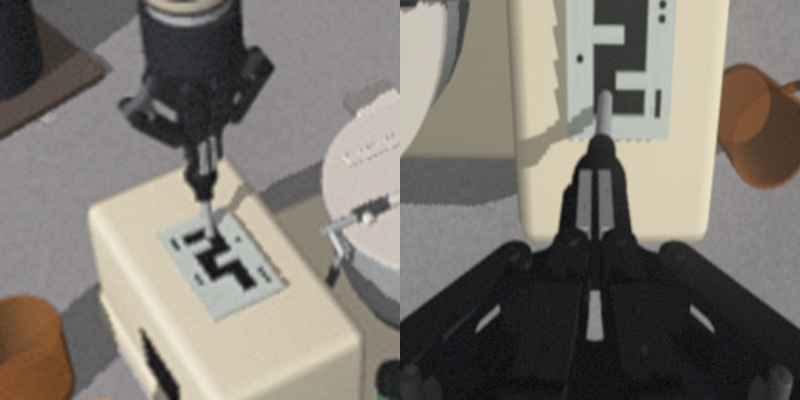

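The lever has moved into the left lane, but the shut fingers squeezed off and now stand just in front of the knob (knob at about 600,150 in the right half). I'll push with shut fingers from here. First I back off to measure.

```bash
python3 -m creep '[1,-8,0,0,0, 1,-8,0,0,0, 1,-8,0,0,0, 1,-8,0,0,0, 1,0,0,0,0]' 20; python3 w.py
```

```text
clock: 10.4
ee_pos: [0.4435, -0.0497, 0.221]
tool_rot: [0.995, -0.105, -0.001, -0.0]
wrist_force: [0.1, 0.1, -0.5]
finger_gap: -0.001
grasp_force: 0.0
tool in gate [-79.7  14.4 221. ] F [ 0.1  0.1 -0.5]
105 sphere [-0.0514  0.0131  0.2394] 0.0149
```

```bash
python3 -m creep '[1,5,0,0,0, 1,6,0,0,0, 1,6,0,0,0, 1,6,0,0,0, 1,6,0,0,0, 1,5,0,0,0, 1,0,0,0,0]'; python3 w.py;  python3 -m creep '[1,2,0,0,0, 1,2,0,0,0, 1,0,0,0,0]'; python3 w.py
```

```text
clock: 11.32
ee_pos: [0.482, -0.0583, 0.2291]
tool_rot: [0.994, -0.105, 0.005, 0.001]
wrist_force: [-2.6, 2.0, 18.1]
finger_gap: -0.002
grasp_force: 7.4
tool in gate [-40.4  14.1 229.1] F [-2.9  1.4 18.1]
111 sphere [-0.0232  0.0133  0.2463] 0.0151
clock: 11.75
ee_pos: [0.486, -0.0591, 0.2297]
tool_rot: [0.994, -0.105, 0.006, 0.001]
wrist_force: [-1.9, 1.3, 18.8]
finger_gap: -0.001
grasp_force: 8.3
tool in gate [-36.3  14.1 229.7] F [-2.1  0.8 18.8]
112 sphere [-0.0199  0.0136  0.2467] 0.0154
```

```bash
python3 -m creep '[1,2,0,0,0, 1,0,0,0,0]'; python3 w.py;  python3 -m creep '[1,2,0,0,0, 1,0,0,0,0]'; python3 w.py; python3 -m creep '[1,2,0,0,0, 1,0,0,0,0]'; python3 w.py
```

```text
clock: 12.05
ee_pos: [0.4881, -0.0596, 0.23]
tool_rot: [0.994, -0.105, 0.006, 0.001]
wrist_force: [-3.3, 2.0, 20.1]
finger_gap: -0.0
grasp_force: 8.6
tool in gate [-34.1  14.1 230. ] F [-3.6  1.3 20.1]
110 sphere [-0.018   0.0137  0.2468] 0.0154
clock: 12.35
ee_pos: [0.4903, -0.0601, 0.2303]
tool_rot: [0.994, -0.105, 0.006, 0.001]
wrist_force: [-3.2, 2.3, 19.8]
finger_gap: -0.001
grasp_force: 8.7
tool in gate [-31.9  14.1 230.3] F [-3.6  1.6 19.8]
107 sphere [-0.0151  0.0127  0.2475] 0.0145
clock: 12.65
ee_pos: [0.4925, -0.0606, 0.2306]
tool_rot: [0.994, -0.105, 0.007, 0.001]
wrist_force: [-2.6, 2.0, 20.6]
finger_gap: 0.004
grasp_force: 8.9
tool in gate [-29.6  14.  230.6] F [-3.   1.4 20.6]
111 sphere [-0.0138  0.0128  0.2472] 0.0154
```

```bash
python3 -m creep '[1,2,0,0,0, 1,0,0,0,0]'; python3 w.py;  python3 -m creep '[1,2,0,0,0, 1,0,0,0,0]'; python3 w.py
python3 - <<'E'
from h import *
f=grab("scene");i=f["img"][130:270,170:310,::-1]
w=grab("wrist")["img"][140:420,100:460,::-1]
cv2.imwrite("pics/j.png",np.hstack([cv2.resize(i,(400,400),interpolation=2),cv2.resize(w,(400,400))]))
E
```

```text
clock: 12.95
ee_pos: [0.4934, -0.0607, 0.2306]
tool_rot: [0.995, -0.105, 0.005, 0.001]
wrist_force: [-4.7, 2.2, 22.8]
finger_gap: 0.001
grasp_force: 10.7
tool in gate [-28.7  14.1 230.6] F [-5.   1.1 22.8]
112 sphere [-0.0131  0.013   0.2473] 0.0156
clock: 13.25
ee_pos: [0.4939, -0.0608, 0.2306]
tool_rot: [0.995, -0.104, 0.003, 0.001]
wrist_force: [-10.3, 3.1, 24.7]
finger_gap: -0.003
grasp_force: 13.2
tool in gate [-28.2  14.1 230.6] F [-10.7   0.9  24.7]
109 sphere [-0.0116  0.0125  0.2482] 0.0146
```

View pics/j.png

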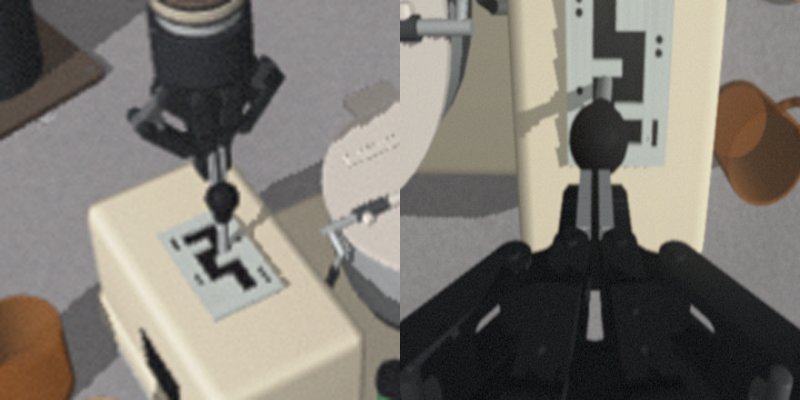

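The stop is felt (Fx about -10 N) and the lever stands at first against the tooth, with the knob at (597,135) ahead of the fingers. I back off, open partly, and straddle the knob for the sideways push.

```bash
python3 -m creep '[1,-10,0,0,0, 1,-10,0,0,0, 1,-10,0,0,0, 0,0,0,-4,0, 0,0,0,-4,0, 0,0,0,0,0, 0,0,0,0,0, 0,0,0,0,0]'; python3 w.py
```

```text
clock: 14.4
ee_pos: [0.4624, -0.054, 0.2301]
tool_rot: [0.995, -0.105, -0.0, -0.0]
wrist_force: [-0.1, 0.3, -0.2]
finger_gap: 0.499
grasp_force: 0.0
tool in gate [-60.5  14.1 230.1] F [-0.1  0.3 -0.2]
103 sphere [-0.036   0.0127  0.2435] 0.0151
```

```bash
cat > k.py <<'E'
from h import *
G=np.array([.5185,-.0805,0]);a=np.radians(-12.1);R=np.array([[np.cos(a),-np.sin(a),0],[np.sin(a),np.cos(a),0],[0,0,1]])
s=bot.state();print("tool",((np.array(s["ee_pos"])-G)@R*1000).round(1),"F",(np.array(s["wrist_force"])@R).round(1),"gap",round(s["finger_gap"],2))
for n in("scene","wrist"):
    f=grab(n);c=cloud(f);im=f["img"].astype(int);p=(c-G)@R*1000
    box=(f["z_map"]>0)&(abs(p[...,0])<75)&(abs(p[...,1])<35)
    st=box&(p[...,2]>199)&(p[...,2]<224)&(im.max(-1)>75)&(abs(p[...,0])<60)
    if st.sum()>5:print(n,"stem",st.sum(),np.median(p[st],0).round(1))
    m=box&(im.max(-1)<70)&(p[...,2]>225)&(p[...,2]<268)
    N,L,S,C=cv2.connectedComponentsWithStats(m.astype(np.uint8),connectivity=4)
    for i in range(1,N):
        if S[i,4]<30: continue
        q=p[L==i];t=np.linalg.lstsq(np.c_[2*q,np.ones(len(q))],(q**2).sum(1),rcond=None)[0]
        print(n,S[i,4],"ctr",t[:3].round(1),"r",np.sqrt(t[3]+t[:3]@t[:3]).round(1),"lo",q.min(0).round(),"hi",q.max(0).round())
E
python3 k.py; python3 -c "from plant import bot;print(bot.grip_depth)"
```

```text
tool [-60.4  14.1 230.1] F [-0.6  0.4  1.1] gap 0.5
scene stem 32 [-25.5   8.6 210.5]
scene 103 ctr [-36.6  13.3 243.1] r 15.6 lo [-41.   0. 226.] hi [-20.  22. 261.]
wrist stem 195 [-23.2   8.5 209. ]
wrist 2130 ctr [-35.6  11.8 242.6] r 16.2 lo [-45.  -0. 226.] hi [-21.  25. 261.]
0.0187
```

The knob was dragged back to about x -35, still in the left lane; first speed was reached on the way. I push it home again, then open in place before backing off.

```bash
python3 -m creep '[0,-10,0,0,0, 1,0,0,0,0, 1,0,0,0,0, 1,0,0,0,0, 1,6,0,0,0, 1,6,0,0,0, 1,6,0,0,0, 1,6,0,0,0, 1,6,0,0,0, 1,4,0,0,0, 1,0,0,0,0]' 20; python3 k.py
```

```text
clock: 15.92
ee_pos: [0.4874, -0.0594, 0.2326]
tool_rot: [0.995, -0.105, 0.002, 0.0]
wrist_force: [-1.5, 0.1, 6.5]
finger_gap: 0.0
grasp_force: 3.1
tool [-34.8  14.1 232.6] F [-1.5 -0.3  6.5] gap 0.0
scene stem 32 [-14.1   8.3 213.1]
scene 108 ctr [-23.5  13.1 246.1] r 15.6 lo [-27.   0. 227.] hi [ -7.  22. 266.]
wrist stem 188 [-12.6   8.5 210. ]
wrist 1884 ctr [-23.1  11.9 244.9] r 16.6 lo [-29.  -0. 226.] hi [ -7.  25. 268.]
```

```bash
python3 -m creep '[1,3,0,0,0, 1,3,0,0,0, 1,0,0,0,0]'; python3 -m creep '[1,2,0,0,0, 1,0,0,0,0]';  python3 -m creep '[1,2,0,0,0, 1,0,0,0,0]';python3 k.py
```

```text
clock: 16.4
ee_pos: [0.4936, -0.0607, 0.2333]
tool_rot: [0.995, -0.105, 0.002, 0.0]
wrist_force: [-1.6, 0.8, 7.4]
finger_gap: 0.001
grasp_force: 4.0
clock: 16.65
ee_pos: [0.4955, -0.0612, 0.2335]
tool_rot: [0.995, -0.105, 0.003, 0.0]
wrist_force: [-2.1, 1.0, 8.6]
finger_gap: -0.001
grasp_force: 4.3
clock: 16.9
ee_pos: [0.4976, -0.0616, 0.2337]
tool_rot: [0.995, -0.105, 0.003, 0.0]
wrist_force: [-0.7, 1.1, 9.5]
finger_gap: 0.0
grasp_force: 4.5
tool [-24.4  14.1 233.7] F [-1.   0.9  9.5] gap 0.0
scene stem 30 [ -6.2   8.5 211.2]
scene 105 ctr [-13.7  13.  246.8] r 15.3 lo [-21.  -0. 229.] hi [  3.  23. 267.]
wrist stem 155 [ -5.    8.3 210.1]
wrist 1813 ctr [-13.1  12.  246.6] r 16.1 lo [-20.  -2. 228.] hi [  2.  25. 268.]
```

```bash
python3 -m creep '[0.6,0,0,0,0, 0.3,0,0,0,0, 0,0,0,0,0, 0,0,0,0,0]'; python3 k.py;  python3 -m creep '[0,4,0,0,0, 0,4,0,0,0, 0,3,0,0,0, 0,0,0,0,0]';python3 k.py
```

```text
clock: 17.5
ee_pos: [0.497, -0.0614, 0.232]
tool_rot: [0.995, -0.105, 0.002, 0.0]
wrist_force: [0.6, 0.5, 6.0]
finger_gap: 0.5
grasp_force: 2.8
tool [-25.   14.1 232. ] F [0.5 0.6 6. ] gap 0.5
scene stem 30 [ -6.9  -6.  211.3]
scene 106 ctr [-14.   -6.2 247.1] r 15.4 lo [-17. -18. 228.] hi [  1.   4. 264.]
wrist stem 184 [ -5.2  -4.2 210.2]
wrist 1984 ctr [-13.2  -7.1 246.8] r 16.0 lo [-22. -18. 229.] hi [  2.   7. 268.]
clock: 18.1
ee_pos: [0.5068, -0.0659, 0.2324]
tool_rot: [0.995, -0.105, 0.001, 0.003]
wrist_force: [-2.0, -6.0, 7.5]
finger_gap: 0.498
grasp_force: 3.8
tool [-14.5  11.9 232.4] F [-0.7 -6.3  7.5] gap 0.5
scene stem 25 [  0.6  -8.1 212.5]
scene 111 ctr [ -5.   -7.8 247.4] r 16.1 lo [ -8. -22. 228.] hi [ 12.   2. 266.]
wrist stem 154 [  2.4  -6.  209.5]
wrist 1943 ctr [ -3.5  -9.6 247. ] r 16.2 lo [-12. -21. 226.] hi [ 12.   4. 268.]
```

The knob stuck to the opening right finger and went across into the right lane (about -4,-9). I carry it on the same way: right, then back.

```bash
python3 -m creep '[0,0,3,0,0, 0,0,3,0,0, 0,3,0,0,0, 0,4,0,0,0, 0,0,0,0,0]'; python3 k.py;  python3 -m creep '[0,4,0,0,0, 0,3,0,0,0, 0,0,0,0,0]';python3 k.py
```

```text
clock: 18.82
ee_pos: [0.5134, -0.0715, 0.2324]
tool_rot: [0.995, -0.105, 0.002, 0.001]
wrist_force: [0.6, -0.3, 7.4]
finger_gap: 0.501
grasp_force: 3.5
tool [ -6.9   7.8 232.4] F [ 0.6 -0.2  7.4] gap 0.5
scene stem 23 [  6.5 -10.8 209.8]
scene 113 ctr [  2.9 -11.8 247.3] r 15.6 lo [ -2. -26. 228.] hi [ 20.  -1. 266.]
wrist stem 132 [  7.7  -8.5 209.4]
wrist 1911 ctr [  3.8 -13.1 247.7] r 15.3 lo [ -6. -25. 228.] hi [ 19.   1. 268.]
clock: 19.3
ee_pos: [0.5202, -0.0729, 0.2323]
tool_rot: [0.995, -0.105, 0.002, 0.001]
wrist_force: [0.2, -0.3, 7.2]
finger_gap: 0.499
grasp_force: 3.4
tool [1.000e-01 7.800e+00 2.323e+02] F [ 0.3 -0.2  7.2] gap 0.5
scene stem 23 [ 10.3 -11.1 209.7]
scene 111 ctr [  9.1 -11.9 246.9] r 15.7 lo [  5. -26. 227.] hi [ 25.  -2. 265.]
wrist stem 113 [ 12.6  -8.4 208.5]
wrist 1913 ctr [ 10.7 -12.9 248.9] r 14.1 lo [  0. -25. 229.] hi [ 25.   1. 268.]
```

```bash
python3 -m creep '[0,3,0,0,0, 0,3,0,0,0, 0,0,0,0,0]'; python3 -m creep '[0,2,0,0,0, 0,0,0,0,0]'; python3 -m creep '[0,2,0,0,0, 0,0,0,0,0]';python3 k.py
```

```text
clock: 19.77
ee_pos: [0.526, -0.0741, 0.232]
tool_rot: [0.995, -0.105, 0.002, 0.001]
wrist_force: [-0.8, 0.5, 6.6]
finger_gap: 0.502
grasp_force: 3.1
clock: 20.02
ee_pos: [0.5278, -0.0745, 0.2319]
tool_rot: [0.995, -0.105, 0.002, 0.001]
wrist_force: [-0.1, 0.5, 6.6]
finger_gap: 0.5
grasp_force: 3.0
clock: 20.27
ee_pos: [0.5297, -0.0748, 0.2318]
tool_rot: [0.995, -0.105, 0.001, 0.001]
wrist_force: [-0.2, -0.0, 6.1]
finger_gap: 0.502
grasp_force: 2.9
tool [  9.8   7.9 231.8] F [-0.2 -0.1  6.1] gap 0.5
scene stem 18 [ 18.  -11.3 209.6]
scene 109 ctr [ 17.7 -12.  246.5] r 15.7 lo [ 14. -27. 225.] hi [ 34.  -2. 263.]
wrist stem 77 [ 19.3  -8.1 206.9]
wrist 1902 ctr [ 19.5 -12.9 249.8] r 13.3 lo [  5. -25. 244.] hi [ 34.   1. 268.]
```

```bash
python3 -m creep '[0,2,0,0,0, 0,0,0,0,0]'; python3 -m creep '[0,2,0,0,0, 0,0,0,0,0]';python3 k.py
```

```text
clock: 20.62
ee_pos: [0.5316, -0.0752, 0.2316]
tool_rot: [0.995, -0.105, 0.001, 0.001]
wrist_force: [0.5, -0.8, 4.5]
finger_gap: 0.498
grasp_force: 2.7
clock: 20.88
ee_pos: [0.5325, -0.0754, 0.2315]
tool_rot: [0.994, -0.105, -0.0, 0.0]
wrist_force: [-3.6, 0.6, 7.3]
finger_gap: 0.503
grasp_force: 3.4
tool [ 12.6   7.9 231.5] F [-3.6 -0.2  7.3] gap 0.5
scene stem 19 [ 19.8 -10.3 210.6]
scene 107 ctr [ 21.2 -12.3 246.9] r 14.7 lo [ 14. -25. 229.] hi [ 36.  -2. 264.]
wrist stem 68 [ 21.   -8.  206.6]
wrist 1901 ctr [ 22.1 -13.  249.5] r 13.3 lo [  8. -25. 244.] hi [ 37.   1. 268.]
```

The stop is felt, and the knob is home at second. I lift straight off.

```bash
python3 -m creep '[0,-1,0,-3,0, 0,0,0,-6,0, 0,0,0,-10,0, 0,0,0,-30,0, 0,0,0,-40,0, 0,0,0,-40,0, 0,-30,0,-20,0, 0,-40,0,0,0, 0,0,0,0,0, 0,0,0,0,0]'; python3 k.py
python3 - <<'E'
from h import *
d=np.load("ab.npz")
b=grab("top");c=cloud(b);im=b["img"].astype(int)
m=(c[...,0]>.4)&(c[...,0]<.66)&(c[...,1]>.0)&(c[...,1]<.22)&(im.min(-1)>150)&(c[...,2]>.18)
print("lid z",np.percentile(c[m][:,2],[5,50,95,99]).round(3))
D=np.abs(im-d["bi"].astype(int)).max(-1)>45
for n,(u,v) in dict(mug=(356,271),jar=(368,216),candle=(176,184),cup=(163,228),oil=(308,160),salt=(258,150)).items(): print(n,D[v-14:v+14,u-14:u+14].sum())
E
```

```text
clock: 22.22
ee_pos: [0.4634, -0.0604, 0.3796]
tool_rot: [0.994, -0.105, 0.0, 0.0]
wrist_force: [1.2, -0.4, 0.0]
finger_gap: 0.5
grasp_force: 0.0
tool [-58.1   8.1 379.6] F [ 1.3 -0.1  0. ] gap 0.5
scene stem 19 [ 19.8 -10.6 208.9]
scene 114 ctr [ 20.3 -12.  246.3] r 15.3 lo [ 14. -26. 227.] hi [ 36.  -1. 264.]
wrist 621 ctr [ 22.  -12.5 249.1] r 13.3 lo [  8. -24. 248.] hi [ 34.  -0. 263.]
lid z [0.187 0.192 1.434 1.434]
mug 313
jar 0
candle 0
cup 0
oil 0
salt 0
```

```bash
python3 -c "
from plant import bot
print(bot.sign_off())"
```

```text
the job is handed in; nothing more can be done
None
```

I handed the job in with the flap shut and the lever at second speed, knob about 18–20 mm behind the gate's centre and 12 mm to its right, gripper clear; sign-off returned no verdict, no bystander was touched as far as I could tell (my last check couldn't confirm the mug), and after reaching first the knob was once dragged about 20 mm back towards off and pushed home again.

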